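# Put a single-cup drip filter together on the dotted mug

## Task

Set up the steel drip coffee filter from the draining mat on the mug with the blue dots, building it from the bottom up in this order: the saucer plate on the mug's rim, the chamber inside the plate's collar, the press down inside the chamber, and last the lid over the chamber. Every part must sit fully home and level on the one below; leave both mugs standing where they are, and do not disturb the lemon, lime and garlic lying near them.

Things in the scene. Friction and masses are not known exactly. Their poses are not given: they have to be found in the camera images.
- plate_mid (a point): Saucer plate, steel, 17 mm high, 80 g: underneath a boss (0-6 mm up, dia 62-64) that drops into the mug's mouth; flat flange (6-9 mm, dia 106) that rests on its rim; on top a ring, the collar (9-17 mm, outer dia 67, inner 62). Grip the collar's outside, fingertips just over the flange. Point: on the axis, 8.5 mm above the underside; z up. Stands boss down.
- chamber_mid (a point): Brewing chamber: open steel cup, 58 mm high, 90 g, outer dia 54 at the foot, 58 at the mouth; inner floor 3 mm up, inner dia 49 there, 53 at the mouth. Stands on the plate's flange inside the collar, which hides its lowest 8 mm: keep fingertips more than 9 mm above its foot. Point: on the axis, 29 mm above the underside; z up. Stands mouth up.
- press_mid (a point): Press: steel disc (dia 44, 4 mm thick), thin stem, steel knob on top (dia 16, 56-74 mm up). 74 mm high, 60 g. Hold the knob, fingertips not below its underside, which ends 1 mm above the chamber's rim once the disc lies on the chamber's floor. Point: on the axis, 37 mm above the underside, 28 mm below the knob's middle; z up. Stands on its disc.
- lid_mid (a point): Lid: hollow steel dome with black knob, 54 mm high, 70 g. Skirt 0-9 mm up (outer dia 70, inner 64) goes round the chamber's mouth; a ledge inside, 9 mm up, rests on its rim (opening 44 mm); hollow to 30 mm up, room for the press's knob. Black knob 36-54 mm up, dia 18: hold it there. Point: on the axis, 27 mm above the underside, 18 mm below the knob's middle; z up.
- dot_mug_rim (a point): Centre of the mouth of the mug to use: the bigger one, cream with blue dots. Rim outer dia 92, clear width inside at least 70, 93 mm high, empty, 320 g, loose; handle on this frame's -y side. Point: on the mug's axis, level with the rim, 93 mm above the worktop; z up.
- print_mug_rim (a point): Centre of the mouth of the other mug, which is not to be used: cream, a dark print but no dots, rim outer diameter 83 mm, 86 mm high, handle on the side of this frame's -y. This point: on the mug's axis, level with the rim. Loose bystander.
- mat: Dark blue-green silicone draining mat with ribs, 260 x 300 mm, its top 6 mm above the worktop, a border 9 mm high; fixed. The four filter parts stand on it in any order, at the corners of a rectangle of about 110 x 150 mm. Origin: centre of its underside; x along its 260 mm side.
- lemon: Yellow lemon, 71 x 53 x 51 mm, loose bystander. Origin: centre of its underside.
- lime: Green lime, 53 x 46 x 48 mm, loose bystander. Origin: centre of its underside.
- garlic: Garlic bulb, 56 x 56 x 56 mm, loose bystander. Origin: centre of its underside.
Mind the look-alikes: they are no part of the job. What is shaped like the part that bears chamber_mid but red is not meant.

How it is judged (in metres and radians):
On the way, in this order (a step that is already met when the one before it is completed fails the run):
1. the saucer plate is seated level on the rim of the dotted mug (horizontal distance between plate_mid and dot_mug_rim below 0.01 m and z of plate_mid in the frame of dot_mug_rim between -0.0005 and 0.0055 m and angle between plate_mid's own z axis and vertical below 0.07 rad and angle between dot_mug_rim's own z axis and vertical below 0.05 rad), for 0.2 s.
2. the chamber stands inside the collar of the plate on the mug (horizontal distance between plate_mid and dot_mug_rim below 0.01 m and z of plate_mid in the frame of dot_mug_rim between -0.0005 and 0.0055 m and angle between each of plate_mid, chamber_mid's own z axis and vertical below 0.07 rad and horizontal distance between chamber_mid and plate_mid below 0.006 m and z of chamber_mid in the frame of plate_mid between 0.0265 and 0.0325 m), for 0.2 s.
3. the press lies on the floor of the chamber (all of step 2 and horizontal distance between press_mid and chamber_mid below 0.007 m and z of press_mid in the frame of chamber_mid between 0.008 and 0.014 m and angle between press_mid's own z axis and vertical below 0.07 rad), for 0.2 s.
4. the lid is home on the chamber (all of step 3 and horizontal distance between lid_mid and chamber_mid below 0.008 m and z of lid_mid in the frame of chamber_mid between 0.044 and 0.05 m and angle between lid_mid's own z axis and vertical below 0.07 rad), for 0.2 s.
At the end, for the whole second after the job is handed in: Plate flat on the dotted mug (axes within 10 mm), chamber in its collar (6 mm), press on the chamber floor (7 mm), lid on the chamber rim (8 mm); each at its seated height within 3 mm and level within 0.07 rad; mug upright; all released and at rest (all of step 4 and angle between dot_mug_rim's own z axis and vertical below 0.05 rad and linear speed of each of plate, chamber, press, lid, dot_mug below 0.02 m/s); the robot touches nothing.
It fails at once if the dotted mug is shifted by more than 30 mm or tipped (distance of dot_mug_rim from where it was at the start of the episode above 0.03 m or angle between dot_mug_rim's own z axis and vertical above 0.25 rad).
It fails at once if the other mug is shifted by more than 30 mm (distance of print_mug_rim from where it was at the start of the episode above 0.03 m).
It fails at once if the lemon, lime or garlic is moved by more than 30 mm (distance of any of lemon, lime, garlic from where it was at the start of the episode above 0.03 m).
It also fails if it takes over 147 s, if anything falls off the work surface, if the arm or the gripper's body presses on something with over 40 N, if the wrist force passes 120 N, or if a joint passes its speed limit or range.

## Robot

A 6-joint arm with a two-finger parallel gripper is mounted at the origin on a cart in front of the work surface, level with it; the furniture and walls round the work are solid. World frame = base frame: x ahead of the robot, y to its left, z up, the work surface at z = 0. Lengths are in mm, angles in rad, forces in N, time in s.
With the tool pointing down it reaches from about 300 to 775 mm from the base axis. Payload 14.6 kg.
Tool frame: the origin (TCP) lies at the very end of the fingers, on their centre line; the grasp point (between the pads) lies 19 mm behind it; z points along the fingers, y is the line along which they close (so a half turn about z gives the same grasp; the last joint's range is limited). The gripper opens to 94 mm and grips with 3 to 60 N. Pads are 16 mm wide; open, the fingers measure 119 mm over their backs; the gripper's body (75 mm by 177 mm) begins 78 mm behind the grasp point.
Start: joints at [1.255, 0.3, 1.521, -0, 1.321, -0.067], TCP at [135.43, 533.055, 181.246] pointing down, gripper open.
Joint ranges: [-3.03, 3.03], [-0.79, 2.21], [0.23, 2.52], [-1.04, 4.18], [0, 3.07], [-2.55, 2.55]. Speed limits (rad/s): [2.22, 2.22, 2.57, 3.14, 3.14, 3.14].

## Interface

Orientations are given as [roll, pitch, yaw] about the fixed x, y, z axes, in that order (R = Rz(yaw) Ry(pitch) Rx(roll)).
In Python, from cell import manip, optics gives the robot as it stands.
- The arm moves only by the shell command python3 -m crank 'ROWS' [FORCE]. ROWS is JSON, a list of rows, each a list of 7 numbers: the opening in per cent of the stroke, from 0 (shut) to 100 (fully open), then the shift along the tool's x, y, z in mm, then the turn, a rotation vector about the tool's x, y, z in rad. A call has 1 to 10 rows; each row is the pose to reach, as a shift and turn from the pose commanded when the call began, along the tool's axes at that moment; what a row does not reach only later rows make up. A row lasts 1/10 s, in which the tool goes at most 50 mm and 8.59 degrees, less where a joint would pass 70% of its speed; a pose out of reach is approached as far as the arm can. A call with a gripper value outside its range is refused whole. The fingers move at their own pace and stop on an object; FORCE is the grip in N (left out, the last holds). Time passes only in rows, so rows that repeat a pose let the fingers close. It gives the time, the measured TCP pose, the force, the opening and the grip force at its end, in the units of the state.
- manip.read_state(): the state, without advancing time (a new reading comes with each control period).
- optics.camera(name): name is "scene" or "top" or "wrist"; returns (picture, depth): 420x560x3 uint8, red, green, blue; 420x560 float32, mm along the optical axis (not along the pixel's ray), 0 where there is no reading.
- optics.calibration(name): a dict with "camera_matrix" (3x3 intrinsics, pixels), "R" (3x3) and "t" (3): a world point X has camera coordinates R X + t. Camera axes: x right, y down, z forward; pixel columns grow to the right and rows downward; lengths in mm; the calibration is good to about 2 mm. A picture is of the moment at which its call begins: read the wrist's pose just before it. calibration takes no time and is no camera call; for the wrist camera it gives the pose at the moment of the call.
- manip.sign_off(): hands the job in; it is judged then, once.
The state is a dict: "clock": time; "joints": joint angles; "qd": joint speeds; "effort": joint torques, N m; "eef_pos": TCP position; "eef_rot": TCP orientation; "wrist_force": force on the tool from outside, world axes, zero at the start; "moment": the same for the moment, N m; "finger_gap": finger opening in mm; "finger_force": force on a finger pad.
Only numpy, scipy, OpenCV 4.12 (cv2) and the standard library are available. Lean on these libraries where they do the work, as an engineer would, in place of code of your own. Each camera call takes 0.05 s, during which the arm holds its last target. There are 200 camera calls.

## Working session

There is one attempt and no reset: what is moved stays moved. The work goes in short steps, Python scripts to look and compute and a shell command to move; the robot and the scene stay as the last step left them, time stands still between calls to the robot, and variables do not carry over. Pictures are saved under pics/ and viewed, at most 14 in all, crops included, and the job is handed in when it is done.

```bash
ls; mkdir -p pics; python3 - <<'E'
from cell import manip, optics
import cv2,numpy as np
s=manip.read_state();print(s)
for n in("scene","top"):
    p,d=optics.camera(n);cv2.imwrite(f"pics/{n}0.png",p[:,:,::-1]);np.savez(f"pics/{n}0.npz",p=p,d=d)
    print(n,optics.calibration(n),(d>0).mean())
E
```

```text
pics
{'clock': 0.0, 'joints': array([ 1.25541313e+00,  3.00462938e-01,  1.52158380e+00,  1.34709792e-05,
        1.32071976e+00, -6.65850521e-02]), 'qd': array([-0.00215229, -0.00091295,  0.00031659, -0.00233522, -0.00036688,
        0.00074243]), 'effort': array([ 2.63911184e-03, -5.31801188e+01, -3.52747965e+01,  7.09198276e-02,
        2.42471328e-02, -9.14376483e-05]), 'eef_pos': array([135.33022855, 532.78368151, 180.68968132]), 'eef_rot': array([-3.14042228e+00, -9.11216808e-05,  2.89279111e+00]), 'wrist_force': array([-0.13854342,  0.52668663, -0.63754568]), 'moment': array([-0.05544413, -0.01525556,  0.02644928]), 'finger_force': 0.0, 'finger_gap': 93.54651755851535}
scene {'camera_matrix': array([[380.96580575,   0.        , 278.95918149],
       [  0.        , 380.96580575, 210.02056013],
       [  0.        ,   0.        ,   1.        ]]), 'R': array([[ 0.61197668, -0.79082932, -0.00857434],
       [-0.44154781, -0.33265335, -0.83329304],
       [ 0.65614029,  0.51374189, -0.55276505]]), 't': array([-344.72856449,  271.53723993,  673.08673583])} 0.9961011904761905
top {'camera_matrix': array([[479.0154546 ,   0.        , 275.45944029],
       [  0.        , 479.0154546 , 218.97805257],
       [  0.        ,   0.        ,   1.        ]]), 'R': array([[ 0.03999714, -0.99918101,  0.00612632],
       [-0.97608378, -0.04038228, -0.21361118],
       [ 0.21368363,  0.00256404, -0.97689955]]), 't': array([ -86.99158064,  510.43708009, 1398.51519531])} 0.9958715986394557
```

View pics/scene0.png

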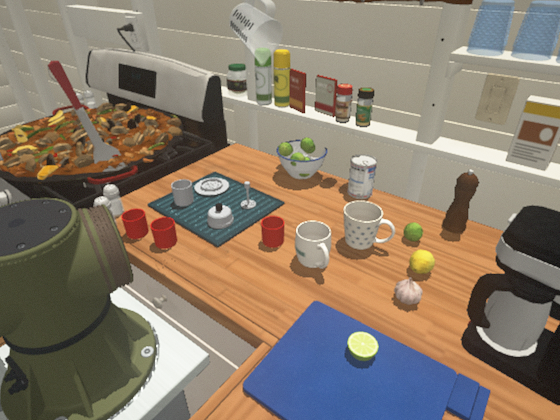

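View pics/top0.png

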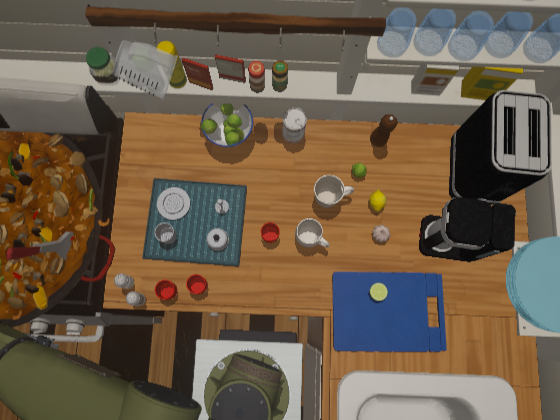

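The scene view shows chamber (182,193), plate (211,186), press (248,197) and lid (220,215) on the mat, and the dotted mug (362,225). In the top view the plate is at (174,203), chamber (165,234), press (221,206), lid (217,239), dotted mug (329,191) and print mug (310,234). Red cups are decoys.

```bash
cat > h.py <<'E'
import numpy as np, cv2
from cell import manip, optics
def ray(c,u,v,z):
    K,R,t=c["camera_matrix"],c["R"],c["t"]
    o=-R.T@t; d=R.T@np.linalg.solve(K,np.array([u,v,1.]))
    return o+d*(z-o[2])/d[2]
def cloud(c,d):
    K,R,t=c["camera_matrix"],c["R"],c["t"]
    v,u=np.mgrid[:d.shape[0],:d.shape[1]]
    P=np.stack([(u-K[0,2])/K[0,0]*d,(v-K[1,2])/K[1,1]*d,d],-1)
    W=(P-t)@R; W[d<=0]=np.nan
    return W
def circ(xy):
    A=np.c_[xy,np.ones(len(xy))]; s=np.linalg.lstsq(A,(xy**2).sum(1),rcond=None)[0]
    return s[0]/2,s[1]/2,np.sqrt(s[2]+(s[0]**2+s[1]**2)/4)
E
python3 - <<'E'
from h import *
np.set_printoptions(precision=1,suppress=True)
for n,px in(("top",dict(plate=(174,203),chamber=(165,234),press=(221,206),lid=(217,239),dot=(329,191),pr=(310,234),lemon=(377,200),lime=(359,171),garlic=(381,233),red=(270,232))),):
    c=optics.calibration(n);d=np.load(f"pics/{n}0.npz")["d"];W=cloud(c,d)
    for k,(u,v) in px.items():
        w=W[v-26:v+27,u-26:u+27].reshape(-1,3)
        w0=ray(c,u,v,30)
        w=w[(np.hypot(*(w[:,:2]-w0[:2]).T)<58)]
        zs=w[:,2]; top=np.nanpercentile(zs,99)
        print(k,w0,"top",zs.max(), end=' ')
        for lo,hi in((10,20),(20,30),(top-8,top+8)):
            m=(zs>lo)&(zs<hi)
            q=w[m][:,:2]
            if len(q)>3: print((lo,hi),len(q),(q.min(0)+q.max(0))/2,np.ptp(q,axis=0),end=' ')
        print()
for i in (0,): 
    c=optics.calibration("wrist"); print("wristcam",c["camera_matrix"][0],-c["R"].T@c["t"],c["R"])
E
```

```text
plate [556.9 251.   30. ] top 29.40712124609421 (10, 20) 697 [559.1 251.7] [109.4 112.4] (20, 30) 93 [563.9 252.9] [94.7 92.5] (np.float64(17.29166443076642), np.float64(33.29166443076642)) 224 [561.4 256.9] [100.5 100.5] 
chamber [458.  270.2  30. ] top 69.73832396472125 (10, 20) 159 [459.8 271.7] [110.  106.9] (20, 30) 27 [459.6 266.3] [50.6 53.1] (np.float64(57.720456349365605), np.float64(73.7204563493656)) 63 [461.3 266.7] [55.8 56.5] 
press [553.3 104.5  30. ] top 85.37665485667443 (10, 20) 149 [553.7 103.3] [107.7 113.4] (np.float64(71.14185815767433), np.float64(87.14185815767433)) 24 [558.3 104.9] [15.7 14.7] 
lid [449.1 110.1  30. ] top 68.62101043625516 (10, 20) 109 [449.6 109. ] [112.5 111.8] (20, 30) 29 [444.9 108.5] [51.1 57.8] (np.float64(52.68291112323452), np.float64(68.68291112323452)) 30 [451.8 111.2] [16.3 15.8] 
dot [ 615.7 -230.    30. ] top 99.71462451310072 (10, 20) 115 [ 598.8 -234.9] [80.2 87.4] (20, 30) 59 [ 604.6 -238.4] [74.4 97.2] (np.float64(87.98028199751204), np.float64(103.98028199751204)) 124 [ 605.6 -232.2] [ 90.5 109. ] 
pr [ 476.3 -173.9   30. ] 
[... 418 characters left out ...]
52.293711889425246 (10, 20) 5 [ 668.1 -336.6] [36.3 64.6] (20, 30) 30 [ 690.3 -324.5] [42.2 45.4] (np.float64(41.69019613629195), np.float64(57.69019613629195)) 71 [ 692.3 -322.6] [30.5 35.7] 
garlic [ 488.4 -392.    30. ] top 56.30309481231402 (20, 30) 46 [ 490.6 -393.2] [52.8 56.4] (np.float64(39.418256450568684), np.float64(55.418256450568684)) 87 [ 491.1 -392.3] [34.5 36.3] 
red [477.5 -51.   30. ] top 67.86969575202761 (10, 20) 21 [463.9 -49.5] [78.1 47.4] (20, 30) 21 [476.8 -49. ] [52.  46.2] (np.float64(52.63554008673571), np.float64(68.63554008673572)) 56 [476.5 -51. ] [55.8 54.9] 
wristcam [366.4   0.  285.7] [ 55.3 554.3 382.5] [[ 0.2  1.   0. ]
 [ 0.9 -0.2  0.3]
 [ 0.3 -0.1 -1. ]]
```

```bash
python3 -m crank '[[100,-197,-108,-20,0,0,-0.249],[100,-197,-108,-20,0,0,-0.249],[100,-197,-108,-20,0,0,-0.249],[100,-197,-108,-20,0,0,-0.249],[100,-197,-108,-20,0,0,-0.249],[100,-197,-108,-20,0,0,-0.249]]' 20; python3 -c "
from cell import manip;print(manip.read_state())"
```

```text
clock: 0.7
eef_pos: [301.9, 377.9, 201.5]
eef_rot: [-3.142, 0.0, 3.138]
wrist_force: [-0.3, 0.4, -0.3]
finger_gap: 93.7
finger_force: 0.0
{'clock': 0.7, 'joints': array([ 8.21288838e-01,  1.34630242e-01,  1.67413071e+00, -3.98191428e-04,
        1.33253519e+00, -7.45978268e-01]), 'qd': array([ 0.07243994,  0.01512974, -0.00508024,  0.01151777, -0.00444262,
        0.06535854]), 'effort': array([ -2.86318481, -44.08007383, -35.24321795,  -0.14465758,
         0.15097705,  -0.9995215 ]), 'eef_pos': array([301.85382425, 377.89300521, 201.49204927]), 'eef_rot': array([-3.14154777e+00,  4.85423550e-04,  3.13815736e+00]), 'wrist_force': array([-0.26901948,  0.43714602, -0.25815001]), 'moment': array([ 0.02386213, -0.00046399, -0.05286422]), 'finger_force': 0.0, 'finger_gap': 93.71340784661649}
```

```bash
python3 -m crank '[[100,-218,-193,0,0,0,0],[100,-218,-193,0,0,0,0],[100,-218,-193,0,0,0,0],[100,-218,-193,0,0,0,0],[100,-218,-193,0,0,0,0],[100,-218,-193,0,0,0,0],[100,-218,-193,0,0,0,0],[100,-218,-193,0,0,0,0],[100,-218,-193,0,0,0,0]]' 20; python3 - <<'E'
from h import *
np.set_printoptions(precision=1,suppress=True)
c=optics.calibration("wrist");p,d=optics.camera("wrist")
cv2.imwrite("pics/w1.png",p[:,:,::-1]);np.savez("pics/w1.npz",p=p,d=d,**c)
W=cloud(c,d)
for k,x,y in(("plate",561,254),("chamber",461,267),("press",558,105),("lid",452,111)):
    w=W[np.hypot(W[...,0]-x,W[...,1]-y)<62]; print(k,len(w),end=' ')
    for lo,hi in((11,17),(20,26),(60,68),(76,84),(54,62)):
        q=w[(w[:,2]>lo)&(w[:,2]<hi)][:,:2]
        if len(q)>5: print((lo,hi),len(q),(q.min(0)+q.max(0))/2,np.ptp(q,axis=0),end=' ')
    print()
E
```

```text
clock: 1.6
eef_pos: [517.0, 188.0, 201.1]
eef_rot: [3.142, -0.0, -3.14]
wrist_force: [0.3, 0.3, -0.0]
finger_gap: 94.1
finger_force: 0.0
plate 15820 (11, 17) 5970 [561.5 261. ] [104.8 104.3] (20, 26) 400 [561.1 260.7] [66.4 65.4] 
chamber 27166 (11, 17) 571 [478.1 266.3] [88.8 57.8] (20, 26) 144 [459.3 269.1] [51.2 53.3] (60, 68) 579 [459.9 270.1] [57.4 57.2] (54, 62) 463 [459.9 270.2] [57.4 57.1] 
press 15291 (11, 17) 10 [556.8 109.7] [3.7 3.5] (20, 26) 9 [556.6 109.3] [2.7 4.8] (60, 68) 33 [554.8 108.9] [ 9.5 14.6] (76, 84) 184 [557.5 108.6] [15.  14.4] 
lid 24728 (11, 17) 251 [452.2 121.2] [69.3 56.6] (20, 26) 90 [451.2 128.2] [62.7 37.6] (54, 62) 299 [452.3 114.9] [17.2 16.6]
```

View pics/w1.png

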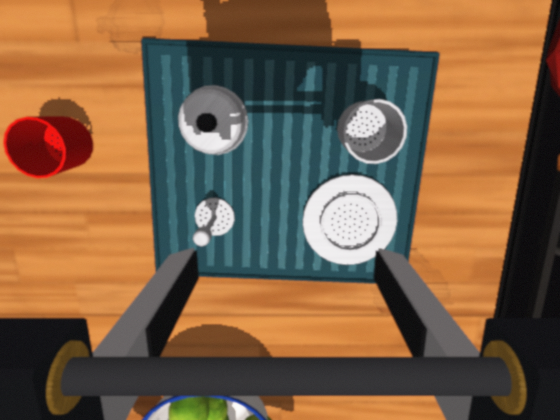

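The wrist view shows lid (212,120), chamber (372,130), press (212,217), plate (350,220), fingers at the bottom; no occlusion. Moving over the plate.

```bash
python3 -m crank '[[100,-44,73,0,0,0,0],[100,-44,73,50,0,0,0],[100,-44,73,100,0,0,0],[100,-44,73,120,0,0,0],[100,-44,73,120,0,0,0],[100,-44,73,120,0,0,0],[100,-44,73,120,0,0,0]]' 20; python3 - <<'E'
from h import *
np.set_printoptions(precision=1,suppress=True)
s=manip.read_state();c=optics.calibration("wrist");p,d=optics.camera("wrist")
cv2.imwrite("pics/w2.png",p[:,:,::-1])
W=cloud(c,d);print(s["eef_pos"])
w=W[np.hypot(W[...,0]-561,W[...,1]-261)<62]
for lo,hi in((11,17),(19,26)):
        q=w[(w[:,2]>lo)&(w[:,2]<hi)]
        if len(q)>5: print((lo,hi),len(q),(q.min(0)+q.max(0))/2,np.ptp(q,axis=0),np.median(q[:,2]))
R=c["R"];e=s["eef_pos"];x=c["camera_matrix"]@(R@e+c["t"]);print("tcp px",x[:2]/x[2])
E
```

```text
clock: 2.35
eef_pos: [562.6, 260.6, 84.0]
eef_rot: [3.14, 0.004, -3.141]
wrist_force: [0.5, 0.5, 0.5]
finger_gap: 93.8
finger_force: 0.0
[562.6 260.6  84. ]
(11, 17) 12585 [561.4 260.5  14. ] [105.  104.6   6. ] 13.310869079562044
(19, 26) 933 [561.5 260.3  21.1] [66.8 66.1  4.3] 21.066813907895966
tcp px [283.7 248. ]
```

View pics/w2.png

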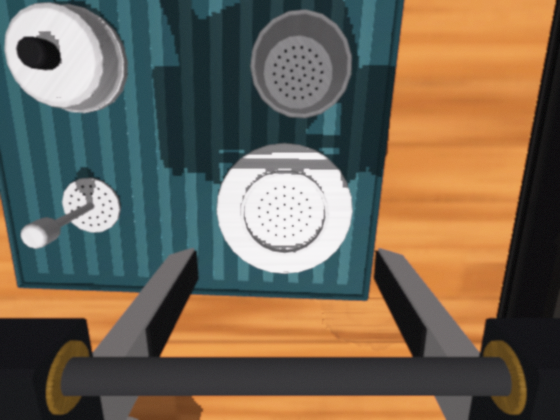

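The plate (centre about (284,208)) lies square between the fingers, centred.

```bash
python3 -m crank '[[100,0,0,30,0,0,0],[100,0,0,50,0,0,0],[100,0,0,58,0,0,0],[100,0,0,62,0,0,0],[100,0,0,64,0,0,0],[100,0,0,64,0,0,0],[100,0,0,64,0,0,0]]' 20; python3 -m crank '[[65,0,0,0,0,0,0],[65,0,0,0,0,0,0],[65,0,0,0,0,0,0],[65,0,0,0,0,0,0],[65,0,0,0,0,0,0],[65,0,0,0,0,0,0]]' 20
```

```text
clock: 3.1
eef_pos: [562.2, 260.1, 18.1]
eef_rot: [3.141, 0.001, -3.141]
wrist_force: [-0.7, -0.8, -1.0]
finger_gap: 93.7
finger_force: 0.0
clock: 3.7
eef_pos: [561.8, 259.9, 17.2]
eef_rot: [-3.142, -0.0, -3.141]
wrist_force: [0.2, 0.3, 0.3]
finger_gap: 60.8
finger_force: 0.0
```

```bash
python3 - <<'E'
from h import *
p,d=optics.camera("wrist");cv2.imwrite("pics/w3.png",p[:,:,::-1]);c=optics.calibration("wrist");W=cloud(c,d)
w=W[np.hypot(W[...,0]-561,W[...,1]-260)<56]
np.set_printoptions(precision=1,suppress=True)
for x in range(505,620,8): print(x,[float(np.round(np.median(w[(abs(w[:,0]-x)<4)&(abs(w[:,1]-y)<4)][:,2]),1)) for y in (230,240,250,260,270,280,290)])
E
```

```text
505 [nan, 4.2, 4.6, 4.3, 4.6, 4.6, nan]
513 [4.6, 5.5, 13.1, 13.1, 13.1, 11.9, 4.7]
521 [12.9, 13.3, 13.3, 13.3, 13.3, 13.3, 13.0]
529 [153.6, 13.3, 14.4, 15.9, 15.1, 13.5, 152.5]
537 [155.0, 153.7, 153.8, 153.8, 153.8, 153.7, 154.5]
545 [150.7, 13.4, 13.4, 13.4, 13.4, 13.3, 151.0]
553 [99.5, 13.3, 13.3, 13.4, 13.3, 13.3, 100.4]
561 [98.2, 13.3, 13.3, 13.3, 13.3, 13.4, 98.2]
569 [85.1, 13.4, 13.2, 13.4, 13.4, 13.4, 82.7]
577 [14.6, 13.3, 13.3, 13.3, 13.4, 13.5, 16.9]
585 [13.4, 17.4, 13.5, 13.3, 13.3, 16.2, 13.4]
593 [13.3, 13.4, 18.1, 16.3, 18.2, 13.6, 13.4]
601 [13.3, 13.3, 13.4, 13.3, 13.3, 13.3, 13.3]
609 [12.5, 13.2, 13.3, 13.4, 13.4, 13.2, 12.7]
617 [nan, nan, nan, 12.6, 12.3, nan, nan]
  return _methods._mean(a, axis=axis, dtype=dtype,
  ret = ret.dtype.type(ret / rcount)
```

View pics/w3.png

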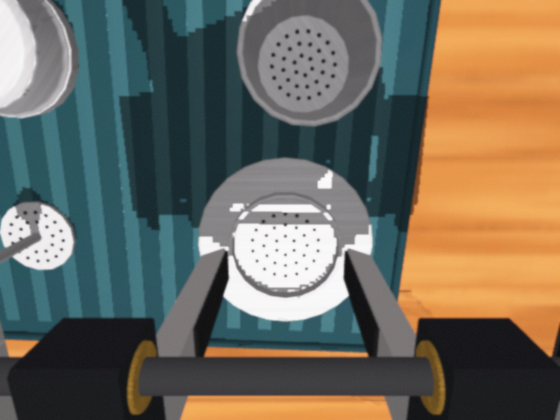

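The fingertips sit just outside the collar (228 and 345 px wide at row 255), no contact force; closing further.

```bash
python3 -m crank '[[40,0,0,0,0,0,0],[40,0,0,0,0,0,0],[40,0,0,0,0,0,0],[40,0,0,0,0,0,0],[40,0,0,0,0,0,0]]' 20
```

```text
clock: 4.25
eef_pos: [561.8, 259.9, 17.3]
eef_rot: [-3.142, -0.0, -3.141]
wrist_force: [0.7, -0.1, 0.3]
finger_gap: 37.3
finger_force: 0.0
```

```bash
python3 - <<'E'
from h import *
np.set_printoptions(precision=1,suppress=True)
p,d=optics.camera("wrist");c=optics.calibration("wrist");W=cloud(c,d)
cv2.imwrite("pics/w4.png",cv2.resize(p[150:350,180:400,::-1],None,fx=3,fy=3))
for v in range(236,330,6): print(v,[ (u,W[v,u].round().astype(int).tolist()) for u in (240,248,256,310,320,330)])
E
```

```text
236 [(240, [556, 234, 14]), (248, [556, 238, 12]), (256, [556, 243, 13]), (310, [556, 276, 13]), (320, [556, 282, 12]), (330, [556, 288, 13])]
242 [(240, [559, 234, 14]), (248, [559, 239, 14]), (256, [559, 243, 14]), (310, [559, 276, 14]), (320, [559, 282, 14]), (330, [560, 288, 13])]
248 [(240, [564, 234, 13]), (248, [564, 238, 12]), (256, [563, 243, 13]), (310, [564, 276, 13]), (320, [563, 282, 14]), (330, [564, 288, 13])]
254 [(240, [553, 238, 47]), (248, [554, 242, 45]), (256, [567, 243, 14]), (310, [567, 276, 13]), (320, [567, 282, 14]), (330, [552, 283, 48])]
260 [(240, [552, 239, 56]), (248, [554, 242, 51]), (256, [571, 243, 14]), (310, [571, 276, 14]), (320, [571, 282, 14]), (330, [552, 282, 56])]
266 [(240, [552, 240, 63]), (248, [558, 242, 51]), (256, [575, 243, 14]), (310, [575, 276, 14]), (320, [575, 282, 13]), (330, [552, 282, 62])]
272 [(240, [552, 241, 69]), (248, [560, 242, 53]), (256, [579, 243, 13]), (310, [579, 276, 13]), (320, [579, 282, 14]), (330, [554, 281, 66])]
278 [(240, [554, 241, 71]), (248, [564, 242, 52]), (256, [584, 243, 12]), (310, [583, 276, 14]), (3
[... 477 characters left out ...]
[(240, [559, 242, 84]), (248, [600, 237, 14]), (256, [600, 242, 13]), (310, [600, 277, 13]), (320, [600, 283, 13]), (330, [560, 280, 82])]
308 [(240, [561, 242, 85]), (248, [604, 237, 13]), (256, [605, 242, 13]), (310, [604, 277, 13]), (320, [605, 283, 13]), (330, [562, 280, 82])]
314 [(240, [563, 242, 87]), (248, [615, 236, 4]), (256, [608, 242, 14]), (310, [609, 277, 13]), (320, [614, 284, 5]), (330, [564, 280, 84])]
320 [(240, [566, 242, 86]), (248, [618, 236, 6]), (256, [619, 241, 4]), (310, [619, 278, 4]), (320, [619, 284, 4]), (330, [567, 280, 84])]
326 [(240, [568, 242, 87]), (248, [624, 236, 4]), (256, [623, 241, 5]), (310, [624, 278, 4]), (320, [624, 284, 4]), (330, [570, 280, 85])]
```

View pics/w4.png

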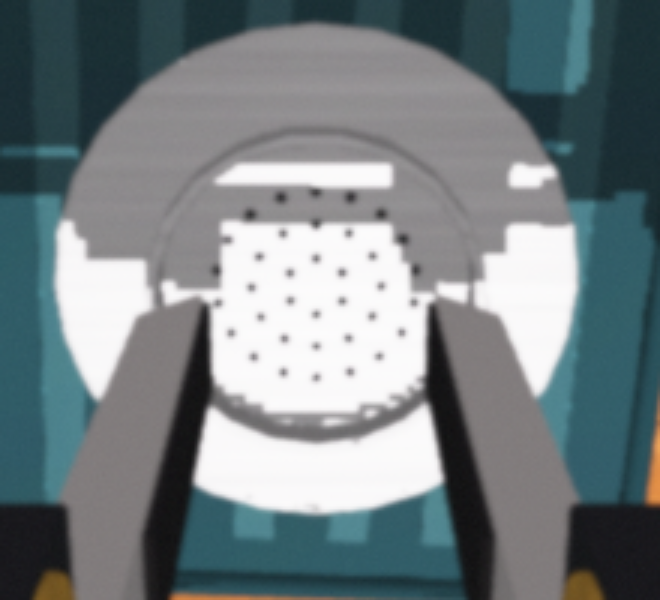

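Depth shows the fingertips ending at z≈45 although the TCP reads 17, i.e. the fingers end about 28 mm short of the reported TCP. Open to just wider than the collar and measure the tips.

```bash
python3 -m crank '[[82,0,0,0,0,0,0],[82,0,0,0,0,0,0],[82,0,0,0,0,0,0],[82,0,0,0,0,0,0],[82,0,0,0,0,0,0]]' 20; python3 - <<'E'
from h import *
np.set_printoptions(precision=1,suppress=True)
print(manip.read_state()["eef_pos"]);p,d=optics.camera("wrist");c=optics.calibration("wrist");W=cloud(c,d)
w=W[(np.abs(W[...,0]-561)<14)&(np.abs(W[...,1]-260)<60)&(W[...,2]>27)&(W[...,2]<140)]
for s in(-1,1):
    q=w[np.sign(w[:,1]-260)==s]; o=q[np.argsort(q[:,2])][:200:20]; print(o)
E
```

```text
clock: 4.8
eef_pos: [561.8, 259.9, 17.2]
eef_rot: [-3.142, -0.0, -3.141]
wrist_force: [-0.5, 0.4, -0.3]
finger_gap: 74.4
finger_force: 0.0
[561.8 259.9  17.2]
[[563.1 223.8  39.4]
 [557.8 223.9  40.9]
 [567.7 224.1  42.1]
 [552.3 219.9  43.2]
 [564.4 224.1  44. ]
 [552.2 221.3  44.8]
 [552.4 218.9  45.5]
 [553.8 222.5  46.3]
 [552.3 222.3  47. ]
 [553.7 223.8  47.7]]
[[553.9 299.8  39.4]
 [567.4 298.1  41.4]
 [552.7 301.8  42.1]
 [561.3 297.9  43.2]
 [552.5 303.5  44.1]
 [561.6 298.1  45. ]
 [552.9 299.6  45.6]
 [552.7 301.5  46.2]
 [557.2 298.   47.2]
 [554.7 298.2  47.9]]
```

```bash
python3 -m crank '[[82,0,0,5,0,0,0],[82,0,0,10,0,0,0],[82,0,0,15,0,0,0],[82,0,0,18,0,0,0],[82,0,0,18,0,0,0],[82,0,0,18,0,0,0]]' 20; python3 - <<'E'
from h import *
np.set_printoptions(precision=1,suppress=True)
print(manip.read_state()["eef_pos"]);p,d=optics.camera("wrist");c=optics.calibration("wrist");W=cloud(c,d)
cv2.imwrite("pics/w5.png",cv2.resize(p[150:350,180:400,::-1],None,fx=3,fy=3))
for u in (212,218,224,348,354,360): print(u,[(v,W[v,u].round().astype(int).tolist()) for v in range(240,270,3)])
E
```

```text
clock: 5.45
eef_pos: [561.8, 260.0, -0.8]
eef_rot: [-3.142, -0.0, -3.141]
wrist_force: [-0.9, -0.5, -0.1]
finger_gap: 77.0
finger_force: 0.0
[561.8 260.   -0.8]
212 [(240, [551, 221, 14]), (243, [553, 221, 13]), (246, [555, 220, 12]), (249, [557, 221, 14]), (252, [555, 222, 23]), (255, [556, 223, 23]), (258, [558, 222, 23]), (261, [559, 222, 24]), (264, [561, 222, 24]), (267, [562, 222, 25])]
218 [(240, [551, 224, 14]), (243, [-9223372036854775808, -9223372036854775808, -9223372036854775808]), (246, [555, 224, 14]), (249, [-9223372036854775808, -9223372036854775808, -9223372036854775808]), (252, [558, 224, 14]), (255, [560, 224, 14]), (258, [562, 224, 13]), (261, [564, 224, 14]), (264, [566, 223, 13]), (267, [567, 223, 14])]
224 [(240, [551, 227, 14]), (243, [553, 227, 13]), (246, [555, 227, 14]), (249, [553, 229, 22]), (252, [555, 229, 22]), (255, [557, 228, 22]), (258, [558, 229, 22]), (261, [560, 228, 22]), (264, [562, 228, 22]), (267, [563, 228, 22])]
348 [(240, [551, 295, 14]), (243, [553, 295, 13]), (246, [555, 295, 14]), (249, [557, 296, 13]), (252, [558, 296, 14]), (255, [560, 296, 13]), (258, [562, 296, 13]), (261, [564, 296, 13]), (264, [566, 296, 13]), (267, [567, 296, 14])]
354 [(240, [551, 298, 14]), (243, [553, 298, 14]), (246, [555, 299, 14]), (249, [557, 299, 14]), (252, [559, 299, 13]), (255, [561, 299, 13]), (258, [563, 299, 12]), (261, [564, 299, 14]), (264, [566, 299, 13]), (267, [567, 299, 14])]
360 [(240, [552, 302, 13]), (243, [553, 302, 15]), (246, [555, 302, 14]), (249, [557, 302, 13]), (252, [554, 300, 25]), (255, [555, 300, 26]), (258, [556, 300, 26]), (261, [558, 300, 27]), (264, [559, 300, 27]), (267, [560, 299, 29])]<stdin>:5: RuntimeWarning: invalid value encountered in cast
```

View pics/w5.png

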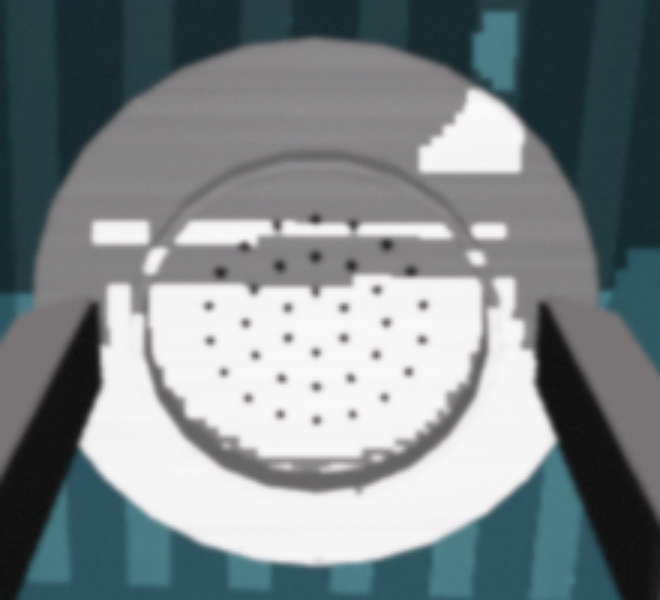

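Tips now at depth height ≈23, flange ≈13.5, collar between the fingers. Down 7 more and close.

```bash
python3 -m crank '[[82,0,0,2,0,0,0],[82,0,0,4,0,0,0],[82,0,0,6,0,0,0],[82,0,0,7,0,0,0],[82,0,0,7,0,0,0],[82,0,0,7,0,0,0]]' 20; python3 -m crank '[[60,0,0,0,0,0,0],[60,0,0,0,0,0,0],[60,0,0,0,0,0,0],[60,0,0,0,0,0,0],[60,0,0,0,0,0,0]]' 20
```

```text
clock: 6.1
eef_pos: [561.8, 259.9, -7.8]
eef_rot: [3.142, -0.0, -3.141]
wrist_force: [0.8, 0.1, 0.1]
finger_gap: 76.8
finger_force: 0.0
clock: 6.6
eef_pos: [561.8, 259.9, -7.7]
eef_rot: [3.142, 0.0, -3.141]
wrist_force: [0.5, -0.3, 0.9]
finger_gap: 67.2
finger_force: 20.0
```

```bash
python3 -m crank '[[60,0,0,-15,0,0,0],[60,0,0,-50,0,0,0],[60,0,0,-90,0,0,0],[60,0,0,-130,0,0,0],[60,0,0,-160,0,0,0],[60,0,0,-160,0,0,0]]' 30; python3 -m crank '[[60,0,-40,0,0,0,0],[60,-10,-80,0,0,0,0],[60,-20,-120,0,0,0,0],[60,-28,-160,0,0,0,0],[60,-28,-200,0,0,0,0],[60,-28,-240,0,0,0,0],[60,-28,-280,0,0,0,0],[60,-28,-320,0,0,0,0],[60,-28,-350,0,0,0,0],[60,-28,-350,0,0,0,0]]'; python3 -m crank '[[60,0,0,0,0,0,0],[60,0,0,0,0,0,0]]'; python3 - <<'E'
from h import *
np.set_printoptions(precision=1,suppress=True)
c=optics.calibration("wrist");p,d=optics.camera("wrist");cv2.imwrite("pics/w6.png",p[:,:,::-1])
W=cloud(c,d)
for k,x,y,h,R in (("dot",606,-233,93,46),("print",476,-173,86,41.5)):
    r=np.hypot(W[...,0]-x,W[...,1]-y)
    q=W[(r<R+12)&(np.abs(W[...,2]-h+1)<5)]
    e=(q[:,:2].min(0)+q[:,:2].max(0))/2; print(k,len(q),e,np.ptp(q[:,:2],axis=0),circ(q[np.hypot(*(q[:,:2]-[x,y]).T)<R+6][:,:2]),np.median(q[:,2]),q[:,1].max()-R, q[:,0].min()+R,q[:,0].max()-R)
E
```

```text
clock: 7.2
eef_pos: [563.4, 260.6, 158.1]
eef_rot: [3.139, 0.007, -3.141]
wrist_force: [0.4, 0.3, -1.1]
finger_gap: 66.8
finger_force: 30.0
clock: 8.2
eef_pos: [589.2, -93.3, 151.7]
eef_rot: [-3.141, -0.001, 3.138]
wrist_force: [0.9, 0.9, -0.7]
finger_gap: 66.8
finger_force: 30.0
clock: 8.4
eef_pos: [589.7, -89.2, 152.1]
eef_rot: [3.141, -0.0, -3.141]
wrist_force: [-0.2, 0.0, -0.6]
finger_gap: 66.9
finger_force: 30.0
dot 1996 [ 604.2 -220.9] [90.9 91.7] (np.float64(603.9262842174194), np.float64(-219.96390840710154), np.float64(43.574698099587806)) 90.39408881172989 -221.09931812027813 604.7467373291772 603.6932767998775
print 1668 [ 478.2 -164.1] [72.6 77.9] (np.float64(476.66069735999974), np.float64(-163.86245223548354), np.float64(37.0361599002539)) 83.23562196515702 -166.63520131898915 483.39207584121453 473.00519960428255
```

View pics/w6.png

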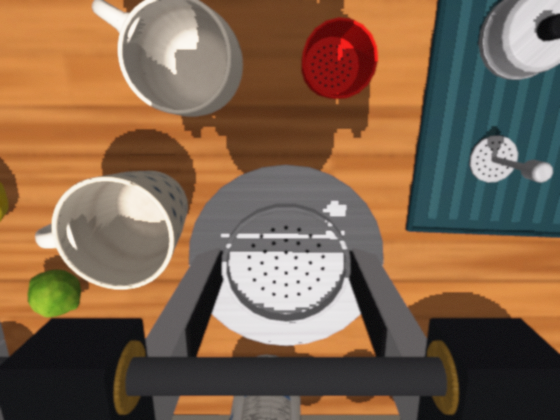

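The held plate sits level (285,265); dotted mug mouth at (115,232), printed mug (180,55), lime bottom left. Moving over the dotted mug.

```bash
python3 -m crank '[[60,-5,-40,0,0,0,0],[60,-10,-80,0,0,0,0],[60,-14,-115,10,0,0,0],[60,-14,-131,20,0,0,0],[60,-14,-131,30,0,0,0],[60,-14,-131,40,0,0,0],[60,-14,-131,50,0,0,0],[60,-14,-131,55,0,0,0],[60,-14,-131,55,0,0,0],[60,-14,-131,55,0,0,0]]'; python3 -m crank '[[60,0,0,0,0,0,0],[60,0,0,4,0,0,0],[60,0,0,8,0,0,0],[60,0,0,12,0,0,0],[60,0,0,16,0,0,0],[60,0,0,16,0,0,0]]'
```

```text
clock: 9.45
eef_pos: [604.2, -220.7, 97.7]
eef_rot: [-3.141, 0.001, -3.141]
wrist_force: [-0.1, 0.3, -1.3]
finger_gap: 66.6
finger_force: 30.0
clock: 10.05
eef_pos: [603.6, -220.9, 80.4]
eef_rot: [3.141, -0.001, -3.141]
wrist_force: [-0.9, 0.5, -0.4]
finger_gap: 66.9
finger_force: 30.0
```

Boss bottom is about 1 mm above the rim plane; lower gently to the contact.

```bash
python3 -m crank '[[60,0,0,1,0,0,0],[60,0,0,2,0,0,0],[60,0,0,3,0,0,0],[60,0,0,4,0,0,0],[60,0,0,4,0,0,0]]'; python3 -m crank '[[60,0,0,1,0,0,0],[60,0,0,2,0,0,0],[60,0,0,2,0,0,0],[60,0,0,2,0,0,0]]'
```

```text
clock: 10.55
eef_pos: [603.9, -221.1, 77.1]
eef_rot: [3.142, -0.0, -3.141]
wrist_force: [-0.1, -0.5, -0.8]
finger_gap: 67.3
finger_force: 30.0
clock: 10.95
eef_pos: [603.9, -221.1, 75.2]
eef_rot: [3.142, -0.0, -3.141]
wrist_force: [0.4, 0.6, -0.8]
finger_gap: 66.7
finger_force: 30.0
```

```bash
python3 -m crank '[[60,0,0,0.5,0,0,0],[60,0,0,1,0,0,0],[60,0,0,1,0,0,0],[60,0,0,1,0,0,0]]'
```

```text
clock: 11.35
eef_pos: [603.9, -221.1, 74.2]
eef_rot: [3.142, 0.0, -3.141]
wrist_force: [1.0, 0.0, -1.4]
finger_gap: 66.8
finger_force: 30.0
```

```bash
python3 -m crank '[[60,0,0,0.5,0,0,0],[60,0,0,1,0,0,0],[60,0,0,1,0,0,0],[60,0,0,1,0,0,0]]'; python3 -m crank '[[60,0,0,0.5,0,0,0],[60,0,0,0.5,0,0,0],[60,0,0,0.5,0,0,0]]'
```

```text
clock: 11.75
eef_pos: [603.9, -221.1, 73.4]
eef_rot: [-3.142, 0.0, -3.141]
wrist_force: [0.5, -0.0, -0.3]
finger_gap: 66.5
finger_force: 30.0
clock: 12.05
eef_pos: [604.0, -221.1, 73.2]
eef_rot: [-3.141, 0.001, -3.141]
wrist_force: [-1.5, 1.0, 5.9]
finger_gap: 66.9
finger_force: 30.0
```

Contact at the predicted height (73.3, 6 N). Release, rise, look.

```bash
python3 -m crank '[[76,0,0,0,0,0,0],[82,0,0,0,0,0,0],[82,0,0,0,0,0,0],[82,0,0,0,0,0,0],[82,0,0,-10,0,0,0],[82,0,0,-40,0,0,0],[82,0,0,-80,0,0,0],[82,0,0,-100,0,0,0],[82,0,0,-100,0,0,0],[82,0,0,-100,0,0,0]]' 20; python3 - <<'E'
from h import *
np.set_printoptions(precision=1,suppress=True)
print(manip.read_state()["eef_pos"]);c=optics.calibration("wrist");p,d=optics.camera("wrist");cv2.imwrite("pics/w7.png",p[:,:,::-1])
W=cloud(c,d)
r=np.hypot(W[...,0]-604,W[...,1]+221)
for lo,hi in((90,97.5),(99,106)):
    q=W[(r<60)&(W[...,2]>lo)&(W[...,2]<hi)]; print((q.min(0)+q.max(0))/2,np.ptp(q,axis=0),np.median(q[:,2]))
    if lo==90: print(np.linalg.lstsq(np.c_[q[:,:2]-[604,-221],np.ones(len(q))],q[:,2],rcond=None)[0].round(4))
# chamber refined from w1, bias check
E
```

```text
clock: 13.05
eef_pos: [603.8, -221.0, 172.6]
eef_rot: [-3.142, 0.0, -3.141]
wrist_force: [-0.3, 0.9, -0.1]
finger_gap: 77.1
finger_force: 0.0
[ 603.8 -221.   172.6]
[ 603.8 -219.9   94.4] [104.9 104.8   6.2] 94.30376115558818
[ 0.   0.  94.3]
[ 603.3 -219.9  101.6] [66.2 66.3  5.1] 102.00227042999778
```

View pics/w7.png

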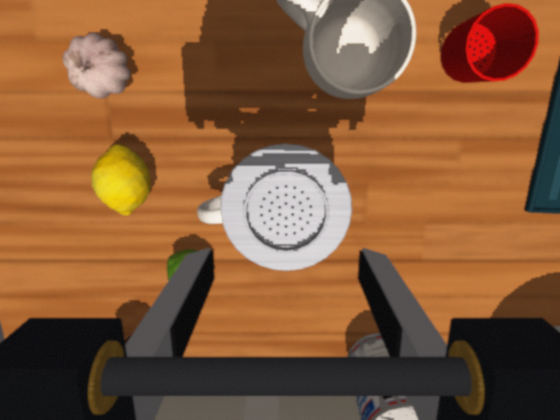

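Plate sits level on the dotted mug (286,207); mug handle, lemon, garlic, lime unmoved. Next the chamber.

```bash
python3 -m crank '[[85,15,50,0,0,0,0],[85,30,99,0,0,0,0],[85,45,148,0,0,0,0],[85,60,195,0,0,0,0],[85,75,243,0,0,0,0],[85,90,290,0,0,0,0],[85,105,337,0,0,0,0],[85,120,385,0,0,0,0],[85,135,435,0,0,0,0],[85,144,470,0,0,0,0]]'; python3 -m crank '[[85,0,20,20,0,0,0],[85,0,20,60,0,0,0],[85,0,20,60,0,0,0],[85,0,20,60,0,0,0],[85,0,20,60,0,0,0]]'; python3 - <<'E'
from h import *
np.set_printoptions(precision=1,suppress=True)
print(manip.read_state()["eef_pos"]);c=optics.calibration("wrist");p,d=optics.camera("wrist");cv2.imwrite("pics/w8.png",p[:,:,::-1])
W=cloud(c,d)
r=np.hypot(W[...,0]-460,W[...,1]-270)
q=W[(r<40)&(W[...,2]>59)&(W[...,2]<67)]; print((q.min(0)+q.max(0))/2,np.ptp(q,axis=0),np.median(q[:,2]))
E
```

```text
clock: 14.1
eef_pos: [458.1, 250.9, 171.5]
eef_rot: [-3.141, -0.002, -3.141]
wrist_force: [0.7, 0.7, -0.6]
finger_gap: 79.9
finger_force: 0.0
clock: 14.6
eef_pos: [460.5, 268.7, 114.2]
eef_rot: [3.141, 0.001, 3.141]
wrist_force: [0.4, 0.0, -0.2]
finger_gap: 80.0
finger_force: 0.0
[460.5 268.7 114.2]
[459.5 270.3  61.5] [57. 57.  5.] 62.03275311629847
```

```bash
python3 -m crank '[[85,0.5,0.7,35,0,0,0],[85,0.5,0.7,70,0,0,0],[85,0.5,0.7,90,0,0,0],[85,0.5,0.7,102,0,0,0],[85,0.5,0.7,110,0,0,0],[85,0.5,0.7,110,0,0,0],[85,0.5,0.7,110,0,0,0]]' 20;  python3 -m crank '[[50,0,0,0,0,0,0],[50,0,0,0,0,0,0],[50,0,0,0,0,0,0],[50,0,0,0,0,0,0],[50,0,0,0,0,0,0],[50,0,0,0,0,0,0],[50,0,0,0,0,0,0]]' 20
```

```text
clock: 15.35
eef_pos: [459.9, 269.9, 3.8]
eef_rot: [3.141, 0.001, -3.141]
wrist_force: [-0.1, 0.1, 0.2]
finger_gap: 80.1
finger_force: 0.0
clock: 16.05
eef_pos: [459.5, 269.7, 3.1]
eef_rot: [3.141, 0.0, -3.141]
wrist_force: [-1.3, -1.3, 5.3]
finger_gap: 57.4
finger_force: 20.0
```

```bash
python3 -m crank '[[50,0,0,-10,0,0,0],[50,0,0,-40,0,0,0],[50,0,0,-80,0,0,0],[50,0,0,-120,0,0,0],[50,0,0,-160,0,0,0],[50,0,0,-170,0,0,0],[50,0,0,-170,0,0,0]]' 30; python3 -m crank '[[50,-15,-50,0,0,0,0],[50,-30,-99,0,0,0,0],[50,-45,-148,0,0,0,0],[50,-60,-195,0,0,0,0],[50,-75,-243,0,0,0,0],[50,-90,-290,0,0,0,0],[50,-105,-337,0,0,0,0],[50,-120,-385,0,0,0,0],[50,-135,-435,0,0,0,0],[50,-144.4,-470,0,0,0,0]]'; python3 -m crank '[[50,0,-20.8,0,0,0,0],[50,0,-20.8,0,0,0,0],[50,0,-20.8,20,0,0,0],[50,0,-20.8,40,0,0,0],[50,0,-20.8,50,0,0,0],[50,0,-20.8,50,0,0,0],[50,0,-20.8,50,0,0,0]]'; python3 - <<'E'
from h import *
np.set_printoptions(precision=1,suppress=True)
print(manip.read_state()["eef_pos"]);c=optics.calibration("wrist");p,d=optics.camera("wrist");cv2.imwrite("pics/w9.png",p[:,:,::-1])
W=cloud(c,d)
r=np.hypot(W[...,0]-604,W[...,1]+221)
for lo,hi,R in((178,190,40),(90,97,58)):
    q=W[(r<R)&(W[...,2]>lo)&(W[...,2]<hi)]; print((q.min(0)+q.max(0))/2,np.ptp(q,axis=0),np.median(q[:,2]))
E
```

```text
clock: 16.75
eef_pos: [459.7, 269.8, 174.2]
eef_rot: [3.14, 0.002, -3.141]
wrist_force: [0.5, -0.2, -1.2]
finger_gap: 57.3
finger_force: 30.0
clock: 17.75
eef_pos: [603.3, -202.7, 170.1]
eef_rot: [3.14, -0.003, 3.141]
wrist_force: [0.7, 0.0, -1.0]
finger_gap: 57.8
finger_force: 30.0
clock: 18.45
eef_pos: [604.0, -220.7, 123.1]
eef_rot: [-3.142, 0.0, -3.141]
wrist_force: [0.1, 0.7, -0.9]
finger_gap: 58.2
finger_force: 30.0
[ 604.  -220.7  123.1]
[ 604.2 -221.   184. ] [57.7 77.8 12. ] 181.8722760877962
[ 586.9 -219.9   94.2] [ 71.4 104.7   5.5] 94.21480526913871
```

View pics/w9.png

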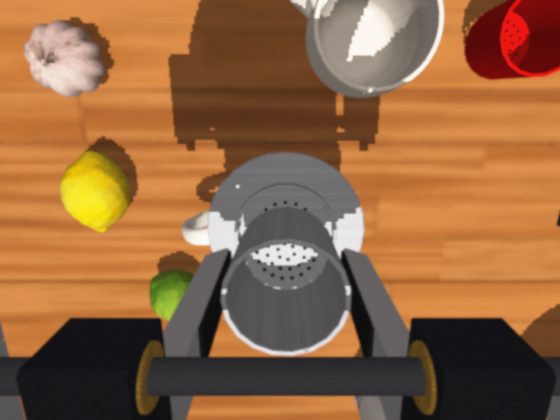

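Chamber is held upright over the plate (rim (286,297), collar behind). Lower into the collar.

```bash
python3 -m crank '[[50,0,0,8,0,0,0],[50,0,0,16,0,0,0],[50,0,0,20,0,0,0],[50,0,0,23,0,0,0],[50,0,0,25,0,0,0],[50,0,0,26,0,0,0],[50,0,0,27,0,0,0],[50,0,0,28,0,0,0],[50,0,0,28,0,0,0],[50,0,0,28,0,0,0]]'; python3 -m crank '[[50,0,0,0.5,0,0,0],[50,0,0,1,0,0,0],[50,0,0,1,0,0,0]]'
```

```text
clock: 19.5
eef_pos: [603.8, -221.2, 94.8]
eef_rot: [-3.142, 0.0, -3.141]
wrist_force: [0.8, 0.3, -1.1]
finger_gap: 57.7
finger_force: 30.0
clock: 19.8
eef_pos: [603.8, -221.2, 93.7]
eef_rot: [3.142, -0.0, -3.141]
wrist_force: [-0.1, 0.6, -0.2]
finger_gap: 57.3
finger_force: 30.0
```

```bash
python3 -m crank '[[50,0,0,0.5,0,0,0],[50,0,0,0.7,0,0,0],[50,0,0,0.7,0,0,0]]'
```

```text
clock: 20.1
eef_pos: [603.9, -221.2, 93.2]
eef_rot: [-3.141, 0.0, -3.141]
wrist_force: [-0.9, -0.4, -0.1]
finger_gap: 57.7
finger_force: 30.0
```

```bash
python3 -m crank '[[50,0,0,0.5,0,0,0],[50,0,0,0.7,0,0,0],[50,0,0,0.7,0,0,0]]'; python3 -m crank '[[75,0,0,0,0,0,0],[80,0,0,0,0,0,0],[85,0,0,0,0,0,0],[85,0,0,0,0,0,0],[85,0,0,0,0,0,0],[85,0,0,-20,0,0,0],[85,0,0,-60,0,0,0],[85,0,0,-100,0,0,0],[85,0,0,-100,0,0,0],[85,0,0,-100,0,0,0]]' 20; python3 - <<'E'
from h import *
np.set_printoptions(precision=1,suppress=True)
print(manip.read_state()["eef_pos"]);c=optics.calibration("wrist");p,d=optics.camera("wrist");cv2.imwrite("pics/w10.png",p[:,:,::-1])
W=cloud(c,d)
r=np.hypot(W[...,0]-604,W[...,1]+221)
for lo,hi,R in((148,158,40),(90,97,58)):
    q=W[(r<R)&(W[...,2]>lo)&(W[...,2]<hi)]; print((q.min(0)+q.max(0))/2,np.ptp(q,axis=0),np.median(q[:,2]))
    if lo>100: print(np.linalg.lstsq(np.c_[q[:,:2]-[604,-221],np.ones(len(q))],q[:,2],rcond=None)[0].round(4))
E
```

```text
clock: 20.4
eef_pos: [604.1, -221.3, 93.1]
eef_rot: [-3.141, 0.001, -3.141]
wrist_force: [-1.9, 0.5, 5.6]
finger_gap: 57.8
finger_force: 30.0
clock: 21.4
eef_pos: [603.9, -221.2, 192.8]
eef_rot: [-3.141, 0.001, -3.141]
wrist_force: [-0.9, -0.2, -0.9]
finger_gap: 79.8
finger_force: 0.0
[ 603.9 -221.2  192.8]
[ 603.8 -220.1  151.3] [57.4 57.   6.5] 151.98708950863445
[ -0.    0.  151.7]
[ 600.6 -220.1   93.8] [ 98.4 104.9   6.3] 94.32692477771546
```

Chamber seated level, rim at the expected height. Now the press.

```bash
python3 -m crank '[[60,6,48,0,0,0,0],[60,12,96,0,0,0,0],[60,18,144,0,0,0,0],[60,25,192,0,0,0,0],[60,32,240,0,0,0,0],[60,40,288,0,0,0,0],[60,46.4,329.5,10,0,0,0],[60,46.4,329.5,50,0,0,0],[60,46.4,329.5,80,0,0,0],[60,46.4,329.5,80,0,0,0]]'; python3 -m crank '[[60,0,0,0,0,0,0],[60,0,0,0,0,0,0]]'; python3 - <<'E'
from h import *
np.set_printoptions(precision=1,suppress=True)
print(manip.read_state()["eef_pos"]);c=optics.calibration("wrist");p,d=optics.camera("wrist");cv2.imwrite("pics/w11.png",p[:,:,::-1])
W=cloud(c,d)
r=np.hypot(W[...,0]-557,W[...,1]-108)
q=W[(r<16)&(W[...,2]>73)&(W[...,2]<84)]; print(len(q),(q.min(0)+q.max(0))/2,np.ptp(q,axis=0),np.median(q[:,2]))
q=W[(r<35)&(W[...,2]>8)&(W[...,2]<14)]; print("disc",len(q),(q.min(0)+q.max(0))/2,np.ptp(q,axis=0))
E
```

```text
clock: 22.45
eef_pos: [554.5, 108.3, 107.3]
eef_rot: [-3.14, -0.009, -3.141]
wrist_force: [-0.8, -0.5, -0.4]
finger_gap: 56.3
finger_force: 0.0
clock: 22.65
eef_pos: [558.1, 108.1, 113.8]
eef_rot: [3.141, 0.002, 3.141]
wrist_force: [-0.4, -0.5, 0.4]
finger_gap: 56.3
finger_force: 0.0
[558.1 108.1 113.8]
402 [557.6 108.2  76.5] [15.9 15.3  6.7] 77.72094513216511
disc 1095 [556.6 108.4  11. ] [40.7 42.7  5.9]
```

```bash
python3 -m crank '[[60,0,0,30,0,0,0],[60,0,0,55,0,0,0],[60,0,0,65,0,0,0],[60,0,0,70,0,0,0],[60,0,0,73,0,0,0],[60,0,0,73,0,0,0],[60,0,0,73,0,0,0]]' 20;  python3 -m crank '[[30,0,0,0,0,0,0],[10,0,0,0,0,0,0],[5,0,0,0,0,0,0],[5,0,0,0,0,0,0],[5,0,0,0,0,0,0],[5,0,0,0,0,0,0],[5,0,0,0,0,0,0],[5,0,0,0,0,0,0],[5,0,0,0,0,0,0],[5,0,0,0,0,0,0]]' 20
```

```text
clock: 23.4
eef_pos: [557.8, 108.4, 40.2]
eef_rot: [3.141, 0.001, -3.141]
wrist_force: [-0.7, -0.2, -0.3]
finger_gap: 56.7
finger_force: 0.0
clock: 24.4
eef_pos: [557.3, 108.3, 39.3]
eef_rot: [-3.142, -0.0, -3.141]
wrist_force: [-1.2, 0.6, -1.5]
finger_gap: 15.1
finger_force: 20.0
```

```bash
python3 -m crank '[[5,0,0,-10,0,0,0],[5,0,0,-40,0,0,0],[5,0,0,-80,0,0,0],[5,0,0,-120,0,0,0],[5,0,0,-160,0,0,0],[5,0,0,-176,0,0,0],[5,0,0,-176,0,0,0]]' 35; python3 -m crank '[[5,-4,-30,0,0,0,0],[5,-10,-70,0,0,0,0],[5,-15,-110,0,0,0,0],[5,-21,-150,0,0,0,0],[5,-28,-190,0,0,0,0],[5,-34,-230,0,0,0,0],[5,-40,-270,0,0,0,0],[5,-44,-300,0,0,0,0],[5,-46.6,-320,0,0,0,0],[5,-46.6,-329.5,0,0,0,0]]'; python3 -m crank '[[5,0,0,0,0,0,0],[5,0,0,0,0,0,0],[5,0,0,0,0,0,0]]'; python3 - <<'E'
from h import *
np.set_printoptions(precision=1,suppress=True)
print(manip.read_state()["eef_pos"]);c=optics.calibration("wrist");p,d=optics.camera("wrist");cv2.imwrite("pics/w12.png",p[:,:,::-1])
W=cloud(c,d)
r=np.hypot(W[...,0]-604,W[...,1]+221)
for lo,hi,R in((148,158,40),(90,97,58),(181,190,30)):
    q=W[(r<R)&(W[...,2]>lo)&(W[...,2]<hi)]; print(len(q),(q.min(0)+q.max(0))/2,np.ptp(q,axis=0),np.median(q[:,2]))
E
```

```text
clock: 25.1
eef_pos: [558.2, 108.4, 218.6]
eef_rot: [3.141, 0.005, -3.141]
wrist_force: [0.6, 0.2, -0.5]
finger_gap: 15.2
finger_force: 35.0
clock: 26.1
eef_pos: [603.4, -222.7, 213.6]
eef_rot: [3.141, -0.002, 3.14]
wrist_force: [-0.1, -0.2, -0.3]
finger_gap: 14.9
finger_force: 35.0
clock: 26.4
eef_pos: [604.1, -220.0, 215.4]
eef_rot: [3.141, 0.0, -3.14]
wrist_force: [-1.0, 0.6, -0.6]
finger_gap: 14.7
finger_force: 35.0
[ 604.1 -220.   215.4]
538 [ 596.3 -220.3  151.1] [42.3 57.3  6.2] 152.0192578656842
5150 [ 599.  -219.9   94.2] [ 95.8 104.8   5.6] 94.26196859639717
2637 [ 603.5 -219.5  185.6] [41.  42.7  8.7] 184.6187973162432
```

View pics/w12.png

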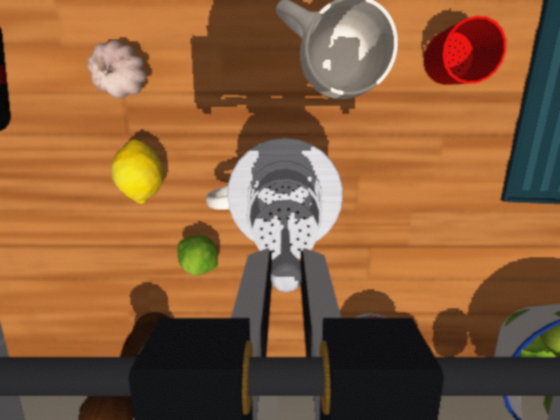

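Press hangs upright (disc (286,230)) above the chamber mouth. Small y correction and lower.

```bash
python3 -m crank '[[5,0,-0.8,10,0,0,0],[5,0,-0.8,22,0,0,0],[5,0,-0.8,30,0,0,0],[5,0,-0.8,37,0,0,0],[5,0,-0.8,44,0,0,0],[5,0,-0.8,52,0,0,0],[5,0,-0.8,60,0,0,0],[5,0,-0.8,67,0,0,0],[5,0,-0.8,72,0,0,0],[5,0,-0.8,72,0,0,0]]'; python3 -m crank '[[5,0,0,3,0,0,0],[5,0,0,6,0,0,0],[5,0,0,9,0,0,0],[5,0,0,9,0,0,0],[5,0,0,9,0,0,0]]'
```

```text
clock: 27.45
eef_pos: [603.8, -221.8, 142.6]
eef_rot: [3.141, -0.001, -3.141]
wrist_force: [0.0, -1.0, -0.8]
finger_gap: 14.3
finger_force: 35.0
clock: 27.95
eef_pos: [604.0, -222.0, 134.4]
eef_rot: [-3.142, -0.0, -3.141]
wrist_force: [0.4, 0.1, -0.1]
finger_gap: 14.7
finger_force: 35.0
```

```bash
python3 -m crank '[[5,0,0.5,0.6,0,0,0],[5,0,0.5,1.2,0,0,0],[5,0,0.5,1.2,0,0,0]]'; python3 -m crank '[[5,0,0,0.5,0,0,0],[5,0,0,0.8,0,0,0],[5,0,0,0.8,0,0,0]]'
```

```text
clock: 28.25
eef_pos: [604.0, -221.4, 133.1]
eef_rot: [3.142, -0.0, -3.141]
wrist_force: [0.8, -0.6, -0.1]
finger_gap: 14.9
finger_force: 35.0
clock: 28.55
eef_pos: [604.0, -221.5, 132.4]
eef_rot: [-3.142, 0.0, -3.141]
wrist_force: [-0.6, 0.5, -0.3]
finger_gap: 14.8
finger_force: 35.0
```

```bash
python3 -m crank '[[5,0,0,0.5,0,0,0],[5,0,0,0.5,0,0,0],[5,0,0,0.5,0,0,0]]'
```

```text
clock: 28.85
eef_pos: [604.1, -221.6, 132.2]
eef_rot: [-3.141, 0.0, -3.141]
wrist_force: [0.1, -0.1, 2.7]
finger_gap: 14.5
finger_force: 35.0
```

```bash
python3 -m crank '[[20,0,0,0,0,0,0],[35,0,0,0,0,0,0],[50,0,0,0,0,0,0],[60,0,0,0,0,0,0],[60,0,0,0,0,0,0],[60,0,0,-20,0,0,0],[60,0,0,-60,0,0,0],[60,0,0,-80,0,0,0],[60,0,0,-80,0,0,0],[60,0,0,-80,0,0,0]]' 20; python3 - <<'E'
from h import *
np.set_printoptions(precision=1,suppress=True)
print(manip.read_state()["eef_pos"]);c=optics.calibration("wrist");p,d=optics.camera("wrist");cv2.imwrite("pics/w13.png",p[:,:,::-1])
W=cloud(c,d)
r=np.hypot(W[...,0]-604,W[...,1]+221)
for lo,hi,R in((148,154.5,40),(90,97,58),(167,178,20)):
    q=W[(r<R)&(W[...,2]>lo)&(W[...,2]<hi)]; print(len(q),(q.min(0)+q.max(0))/2,np.ptp(q,axis=0),np.median(q[:,2]))
E
```

```text
clock: 29.85
eef_pos: [603.8, -221.4, 211.1]
eef_rot: [3.141, -0.0, -3.141]
wrist_force: [0.4, 0.2, -0.3]
finger_gap: 56.8
finger_force: 0.0
[ 603.8 -221.4  211.1]
954 [ 603.8 -220.5  151. ] [57.4 57.1  6.1] 151.9186694654424
5075 [ 602.  -219.7   94.1] [101.6 104.4   5.7] 94.19529051183952
380 [ 604.  -221.3  169.9] [15.7 15.5  5.7] 170.89508770050335
```

Press is home (knob top at the expected 173, centred). Now the lid.

```bash
python3 -m crank '[[60,18,42,0,0,0,0],[60,37,84,0,0,0,0],[60,56,126,0,0,0,0],[60,75,168,0,0,0,0],[60,94,210,0,0,0,0],[60,113,252,0,0,0,0],[60,132,294,0,0,0,0],[60,151.5,335.5,10,0,0,0],[60,151.5,335.5,50,0,0,0],[60,151.5,335.5,100,0,0,0]]'; python3 -m crank '[[60,0,0,0,0,0,0],[60,0,0,0,0,0,0],[60,0,0,0,0,0,0]]'; python3 - <<'E'
from h import *
np.set_printoptions(precision=1,suppress=True)
print(manip.read_state()["eef_pos"]);c=optics.calibration("wrist");p,d=optics.camera("wrist");cv2.imwrite("pics/w14.png",p[:,:,::-1])
W=cloud(c,d)
r=np.hypot(W[...,0]-452,W[...,1]-114)
q=W[(r<16)&(W[...,2]>50)&(W[...,2]<64)]; print(len(q),(q.min(0)+q.max(0))/2,np.ptp(q,axis=0),np.median(q[:,2]))
q=W[(r<45)&(W[...,2]>12)&(W[...,2]<18)]; print(len(q),(q.min(0)+q.max(0))/2,np.ptp(q,axis=0))
E
```

```text
clock: 30.9
eef_pos: [452.1, 115.3, 111.0]
eef_rot: [3.141, 0.002, -3.139]
wrist_force: [0.9, -0.3, -1.8]
finger_gap: 56.7
finger_force: 0.0
clock: 31.2
eef_pos: [453.5, 114.0, 113.8]
eef_rot: [3.141, 0.002, 3.141]
wrist_force: [-0.1, 0.2, -0.5]
finger_gap: 56.0
finger_force: 0.0
[453.5 114.  113.8]
466 [451.7 114.4  54.9] [17.1 17.2  9.8] 57.81523751226217
395 [440.  114.7  15. ] [45.2 68.7  6. ]
```

```bash
python3 -m crank '[[60,0.4,0,30,0,0,0],[60,0.4,0,60,0,0,0],[60,0.4,0,75,0,0,0],[60,0.4,0,84,0,0,0],[60,0.4,0,89,0,0,0],[60,0.4,0,91,0,0,0],[60,0.4,0,91,0,0,0],[60,0.4,0,91,0,0,0]]' 20;  python3 -m crank '[[30,0,0,0,0,0,0],[10,0,0,0,0,0,0],[5,0,0,0,0,0,0],[5,0,0,0,0,0,0],[5,0,0,0,0,0,0],[5,0,0,0,0,0,0],[5,0,0,0,0,0,0],[5,0,0,0,0,0,0],[5,0,0,0,0,0,0],[5,0,0,0,0,0,0]]' 20
```

```text
clock: 32.05
eef_pos: [452.5, 114.1, 21.6]
eef_rot: [3.141, 0.001, -3.141]
wrist_force: [-1.1, -0.2, 0.1]
finger_gap: 56.3
finger_force: 0.0
clock: 33.05
eef_pos: [452.1, 114.0, 20.9]
eef_rot: [3.142, 0.0, -3.141]
wrist_force: [0.2, 0.3, 1.0]
finger_gap: 17.0
finger_force: 20.0
```

```bash
python3 -m crank '[[5,0,0,-10,0,0,0],[5,0,0,-40,0,0,0],[5,0,0,-80,0,0,0],[5,0,0,-120,0,0,0],[5,0,0,-160,0,0,0],[5,0,0,-190,0,0,0],[5,0,0,-195,0,0,0],[5,0,0,-195,0,0,0]]' 35; python3 -m crank '[[5,-15,-30,0,0,0,0],[5,-31,-68,0,0,0,0],[5,-48,-106,0,0,0,0],[5,-65,-144,0,0,0,0],[5,-82,-182,0,0,0,0],[5,-99,-220,0,0,0,0],[5,-116,-258,0,0,0,0],[5,-133,-296,0,0,0,0],[5,-146,-320,0,0,0,0],[5,-151.8,-335.4,0,0,0,0]]'; python3 -m crank '[[5,0,0,0,0,0,0],[5,0,0,0,0,0,0],[5,0,0,0,0,0,0],[5,0,0,0,0,0,0]]'; python3 - <<'E'
from h import *
np.set_printoptions(precision=1,suppress=True)
print(manip.read_state()["eef_pos"]);c=optics.calibration("wrist");p,d=optics.camera("wrist");cv2.imwrite("pics/w15.png",p[:,:,::-1])
W=cloud(c,d)
r=np.hypot(W[...,0]-604,W[...,1]+221)
for lo,hi,R in((148,154.5,40),(90,97,58),(199,210,45)):
    q=W[(r<R)&(W[...,2]>lo)&(W[...,2]<hi)]; print(len(q),(q.min(0)+q.max(0))/2,np.ptp(q,axis=0),np.median(q[:,2]))
E
```

```text
clock: 33.85
eef_pos: [452.1, 114.0, 216.3]
eef_rot: [3.141, 0.001, -3.141]
wrist_force: [0.4, -0.2, -2.0]
finger_gap: 16.6
finger_force: 35.0
clock: 34.85
eef_pos: [603.7, -223.2, 212.9]
eef_rot: [3.14, -0.004, 3.14]
wrist_force: [-0.8, 0.8, -0.7]
finger_gap: 16.5
finger_force: 35.0
clock: 35.25
eef_pos: [603.8, -220.4, 216.0]
eef_rot: [3.142, 0.0, -3.14]
wrist_force: [-0.1, -1.0, -0.4]
finger_gap: 16.6
finger_force: 35.0
[ 603.8 -220.4  216. ]
246 [ 581.7 -220.4  151.1] [13.  46.5  5.9] 151.9240414301126
4123 [ 587.6 -219.8   94.2] [ 73.3 104.4   5.6] 94.14921053265978
552 [ 589.2 -219.2  204.8] [40.4 69.3 10.5] 208.1838540180509
```

View pics/w15.png

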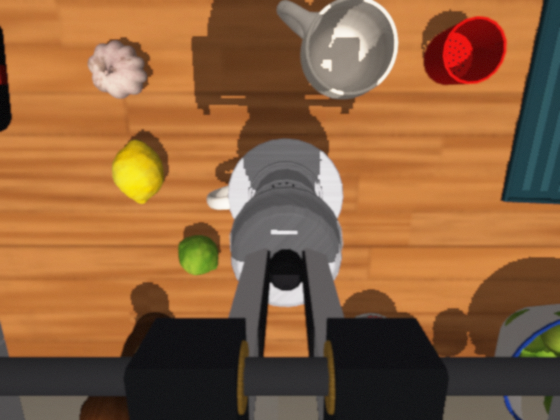

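Lid is held upright (knob (286,268)) above the chamber. Lower.

```bash
python3 -m crank '[[5,0,0,8,0,0,0],[5,0,0,18,0,0,0],[5,0,0,26,0,0,0],[5,0,0,34,0,0,0],[5,0,0,40,0,0,0],[5,0,0,43,0,0,0],[5,0,0,46,0,0,0],[5,0,0,46,0,0,0],[5,0,0,46,0,0,0]]'; python3 -m crank '[[5,0,0,2,0,0,0],[5,0,0,4,0,0,0],[5,0,0,6,0,0,0],[5,0,0,8,0,0,0],[5,0,0,8,0,0,0],[5,0,0,8,0,0,0]]'
```

```text
clock: 36.2
eef_pos: [604.0, -221.4, 170.1]
eef_rot: [-3.141, 0.0, -3.141]
wrist_force: [-0.1, 0.7, -1.3]
finger_gap: 16.9
finger_force: 35.0
clock: 36.8
eef_pos: [603.9, -221.3, 161.9]
eef_rot: [3.142, -0.0, -3.141]
wrist_force: [0.4, -0.6, 0.2]
finger_gap: 16.5
finger_force: 35.0
```

```bash
python3 -m crank '[[5,0,0,0.8,0,0,0],[5,0,0,1.4,0,0,0],[5,0,0,1.4,0,0,0]]'; python3 -m crank '[[5,0,0,0.4,0,0,0],[5,0,0,0.7,0,0,0],[5,0,0,0.7,0,0,0]]'
```

```text
clock: 37.1
eef_pos: [604.3, -221.5, 161.5]
eef_rot: [-3.141, 0.002, -3.141]
wrist_force: [-1.2, 0.3, 6.0]
finger_gap: 16.7
finger_force: 35.0
clock: 37.4
eef_pos: [604.4, -221.6, 161.4]
eef_rot: [-3.141, 0.002, -3.141]
wrist_force: [-1.8, 0.8, 10.4]
finger_gap: 16.8
finger_force: 35.0
```

```bash
python3 -m crank '[[10,0,0,-1,0,0,0],[20,0,0,-1,0,0,0],[40,0,0,-1,0,0,0],[60,0,0,-1,0,0,0],[60,0,0,-1,0,0,0],[60,0,0,-20,0,0,0],[60,0,0,-60,0,0,0],[60,0,0,-80,0,0,0],[60,0,0,-80,0,0,0],[60,0,0,-80,0,0,0]]' 20; python3 - <<'E'
from h import *
np.set_printoptions(precision=1,suppress=True)
print(manip.read_state()["eef_pos"]);c=optics.calibration("wrist");p,d=optics.camera("wrist");cv2.imwrite("pics/w16.png",p[:,:,::-1])
W=cloud(c,d)
r=np.hypot(W[...,0]-604,W[...,1]+221)
for lo,hi,R in((90,97,58),(186,203,14),(150,157,45)):
    q=W[(r<R)&(W[...,2]>lo)&(W[...,2]<hi)]; print(len(q),(q.min(0)+q.max(0))/2,np.ptp(q,axis=0),np.median(q[:,2]))
p,d=optics.camera("scene");cv2.imwrite("pics/s2.png",cv2.resize(p[130:300,260:460,::-1],None,fx=3.4,fy=3.4,interpolation=2))
E
```

```text
clock: 38.4
eef_pos: [603.7, -221.3, 238.9]
eef_rot: [3.141, -0.001, -3.141]
wrist_force: [0.4, 0.1, -0.9]
finger_gap: 56.2
finger_force: 0.0
[ 603.7 -221.3  238.9]
3529 [ 594.1 -220.    94.3] [ 86.2 104.2   5.3] 94.15634876797672
554 [ 603.4 -220.4  193.5] [17.2 17.2 14.6] 198.51740776632136
357 [ 590.7 -220.2  153.5] [43.  69.3  6.9] 154.93705237324122
```

View pics/s2.png

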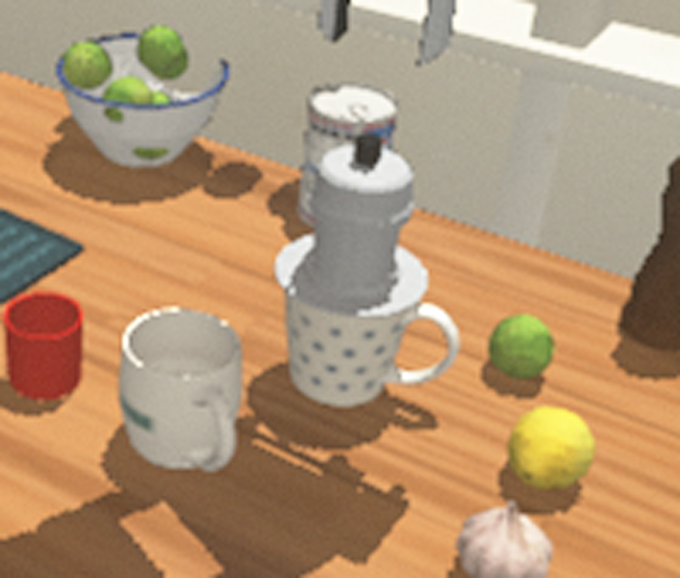

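```bash
python3 - <<'E'
from h import *
np.set_printoptions(precision=2,suppress=True)
p,d=optics.camera("wrist");c=optics.calibration("wrist");W=cloud(c,d)
r=np.hypot(W[...,0]-603.5,W[...,1]+220.3)
for nm,lo,hi,R0,R in(("knobtop",196.5,203,0,7.5),("knob all",175,203,0,10),("shoulder",140,185,12,22),("22-29",140,185,22,29),("29-36",140,185,29,36)):
    m=(r>=R0)&(r<R)&(W[...,2]>lo)&(W[...,2]<hi); q=W[m]
    A=np.c_[q[:,:2]-[603.5,-220.3],np.ones(len(q))]; s=np.linalg.lstsq(A,q[:,2],rcond=None)[0]
    print(nm,len(q),s,np.percentile(q[:,2],[5,50,95]), "y-side medians",np.median(q[q[:,1]<-226][:,2]),np.median(q[q[:,1]>-214][:,2]))
for x in range(566,612,3): 
    i=(abs(W[...,0]-x)<1.5)&(abs(W[...,1]+220.3)<3)&(W[...,2]<205); print(x,np.median(W[i][:,2]).round(1),end=' ')
print()
# same lid on the mat, from w1
z=np.load("pics/w1.npz");W=cloud(z,z["d"]);r=np.hypot(W[...,0]-452.3,W[...,1]-114.9)
for R0,R in((0,7.5),(12,22),(22,29)):
    q=W[(r>=R0)&(r<R)&(W[...,2]>25)&(W[...,2]<66)];print(R0,np.percentile(q[:,2],[5,50,95]))
E
```

```text
knobtop 353 [  0.02  -0.   199.15] [197.93 199.17 200.22] y-side medians 199.3406055655343 198.7963916363604
knob all 700 [  0.79   0.02 196.09] [179.48 198.28 200.02] y-side medians 194.46443882159443 192.19988056127517
shoulder 1747 [  0.01   0.   179.51] [178.41 179.5  180.59] y-side medians 179.47810341222544 179.53278450788997
22-29 1873 [  0.01   0.   178.81] [177.04 178.89 180.17] y-side medians 178.8820659190709 178.8832055303057
29-36 1452 [  0.23   0.01 170.06] [153.3  167.02 177.17] y-side medians 167.19342350953065 167.6088412679591
566 94.2 569 96.9 572 160.6 575 176.2 578 178.5 581 179.3 584 179.1 587 179.3 590 179.6 593 179.8 596 192.5 599 199.1 602 199.3 605 199.2 608 199.3 611 198.8 
0 [56.77 58.06 59.31]
12 [37.25 38.57 39.87]
22 [36.1  37.86 39.4 ]
```

The lid is centred, level and resting within the seated height band, with the rest of the stack unchanged. The gripper is well clear, so I'm handing in.

```bash
python3 -m crank '[[60,0,0,-10,0,0,0],[60,0,0,-10,0,0,0],[60,0,0,-10,0,0,0],[60,0,0,-10,0,0,0],[60,0,0,-10,0,0,0]]'; python3 -c "
from cell import manip;print(manip.sign_off())"
```

```text
clock: 39.05
eef_pos: [603.8, -221.3, 249.5]
eef_rot: [3.141, -0.0, -3.141]
wrist_force: [-0.5, -0.4, -0.0]
finger_gap: 56.0
finger_force: 0.0
the job is handed in; nothing more can be done
None
```

The filter is built on the dotted mug in the required order and handed in at 39 s, with every part level and centred, but the lid measured about 1.5–2 mm above its nominal height (limit 3 mm) and I left it there; sign-off gave no verdict.

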